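# Zero the sample mill and set it three clicks open

### The arm

A 6-joint arm with a two-finger parallel gripper is mounted at the origin on the work surface. World frame = base frame: x ahead of the robot, y to its left, z up, the work surface at z = 0. Lengths are in mm, angles in degrees, forces in N, time in s.
With the tool pointing down it reaches from about 350 to 850 mm from the base axis. Payload 8.1 kg.
Tool frame: the origin (TCP) lies midway between the tips of the shut fingers; the grasp point (between the pads) lies 19 mm behind it; z points along the fingers, x is the direction in which the jaws open and shut, and the axes are right-handed (so a half turn about z gives the same grasp; the last joint's range is limited). The gripper opens to 85 mm and grips with 20 to 120 N. Pads are 22 mm wide; open, the fingers measure 114 mm over their backs; the gripper's body (76 mm by 85 mm) begins 54 mm behind the grasp point. The pads swing forward as they close: fully open they stand 13 mm farther back than shut.
Start: joints at [-78.002, 7.471, 85.268, -0, 87.261, -4.893], TCP at [174.349, -574.115, 231.292] pointing down, gripper open.
Joint ranges: [-169.43, 169.43], [-51.17, 129.36], [1.28, 143.12], [-76.62, 256.62], [0, 156.53], [-152.29, 152.29]. Speed limits (degrees/s): [136.94, 136.94, 159.86, 180, 180, 180].

### API

Orientations are given as [roll, pitch, yaw] about the fixed x, y, z axes, in that order (R = Rz(yaw) Ry(pitch) Rx(roll)).
In Python, from bench import monitor, cams, r gives the robot as it stands.
- The arm moves only by the tool jog_arm, never from a script. Its arguments are lists of equal length, an entry for each row: "offset": the shift along the tool's x, y, z in mm, a list of three; "delta_rot": the turn, a rotation vector about the tool's x, y, z in degrees, a list of three; "jaw": the opening in per cent of the stroke, from 0 (shut) to 100 (fully open). In form: {"offset": [[x, y, z], ...], "delta_rot": [[rx, ry, rz], ...], "jaw": [jaw, ...]}. A call has 1 to 20 rows; each row shifts and turns the pose as measured when the row begins, along the tool's axes as they then stand; what a row does not reach is not made up. A row lasts 1/10 s, in which the tool goes at most 50 mm and 8.59 degrees, less where a joint would pass 70% of its speed; a pose out of reach is approached as far as the arm can. A call is refused whole if a number of a shift passes 50 or a number of a turn 8.59, either way. A call with a gripper value outside its range is refused whole. The fingers move at their own pace and stop on an object; "newtons" is the grip in N (left out, the last holds). Time passes only in rows, so rows that do not move let the fingers close. It gives the time, the measured TCP pose, the force and the opening at its end, in the units of the state.
- monitor.sense(): the state, without advancing time (a new reading comes with each control period).
- cams.snapshot(name): name is "scene" or "top" or "wrist"; returns (picture, depth): 480x640x3 uint8, red, green, blue; 480x640 float32, mm along the optical axis (not along the pixel's ray), 0 where there is no reading.
- cams.camera_model(name): a dict with "K" (3x3 intrinsics, pixels), "camera_from_world" (4x4, takes a point from world to camera coordinates). Camera axes: x right, y down, z forward; pixel columns grow to the right and rows downward; lengths in mm; the calibration is good to about 2 mm. A picture is of the moment at which its call begins: read the wrist's pose just before it. camera_model takes no time and is no camera call; for the wrist camera it gives the pose at the moment of the call.
- r.hand_in(): hands the job in, once; it reports no verdict.
The state is a dict: "time": time; "joint_pos": joint angles; "qd": joint speeds; "joint_efforts": joint torques, N m; "tool_pos": TCP position; "tcp_rot": TCP orientation; "ft_force": force on the tool from outside, world axes, zero at the start; "wrist_torque": the same for the moment, N m; "finger_gap": finger opening in mm.
Only numpy, scipy, OpenCV 4.12 (cv2) and the standard library are available. Lean on these libraries where they do the work, as an engineer would, in place of code of your own. Each camera call takes 0.05 s, during which the arm holds its last target.

### The job

Set the fineness of the bench sample mill: swing the black knob on its adjustment ring clockwise (seen from above) until you feel the burrs touch, but do not force them, then back the ring off counter-clockwise to exactly three clicks open from the point of touching, and let go. Leave the beaker, the jar and the brush where they are.

Things in the scene. Friction and masses are not known exactly. Their poses are not given: they have to be found in the camera images.
- mill: The mill: blue foot plate 170 x 150 x 18 mm bolted to the bench, a cream barrel, a blue head 140 mm across, and on top the aluminium adjustment ring. Does not move. Origin at the centre of the foot's underside, on the vertical ring axis; z up; the blue discharge spout points to -x.
- ring_axis (a point): The point where the vertical turning axis meets the ring's flat top face, 162 mm above the bench (a dark disc marks it). The ring is 144 mm across. Clockwise seen from above closes the burrs, counter-clockwise opens them. 18 clicks a turn, one each 20 degrees (19 mm of knob path); let go, the ring settles into the nearest click.
- knob_mid (a point): The upright black knob on the ring, red band near its top: 14 mm thick, from 165 to 209 mm above the bench, 55 mm from the ring axis; nothing else stands on the ring. This point is on its axis, 189 mm above the bench. It carries the ring round, and spins freely about its own axis, so a grip of fixed heading can lead it round the circle. Turning over the clicks takes up to about 4 N at the knob.
- top_burr: The upper burr, out of sight inside the barrel. Origin at the middle of its lower face. It goes straight up or down on the ring axis with the ring, 1.75 mm for each click; its measured height may be off by as much as that, so it cannot show the touch.
- bottom_burr: The lower burr, fixed and out of sight in the barrel. Origin at the middle of its upper face, 90 mm above the bench. The burrs touch at a click, 5 to 9 clicks clockwise from the start, at a knob direction that differs each time; from there the resistance at the knob climbs about 1.3 N per mm of knob path. Over 15 N there jams them.
- beaker: A bystander: open steel beaker, 64 mm across, 70 mm tall, standing on the bench. Origin under its centre.
- sample_jar: A bystander: amber jar with a blue cap, 54 mm across, 75 mm tall, standing on the bench. Origin under its centre.
- brush: A bystander: small brush lying on the bench. Origin on its underside near the middle; it lies along its x axis.
Not all that is in view belongs to the job. Of the things like the mill, leave any that is green, pink or turquoise; of the rest the larger one is meant.

How it is judged:
By the outcome, as a careful person would: the job done as asked, in the order asked, and still so for the second after the job is handed in, with the robot touching nothing.
It also fails if it takes over 64 s, if anything falls off the work surface, if the arm or the gripper's body presses on something with over 40 N, if the wrist force passes 120 N, or if a joint passes its speed limit or range.

## Working session

There is one attempt and no reset: what is moved stays moved. The work goes in short steps, Python scripts to look and compute and a tool call to move; the robot and the scene stay as the last step left them, time stands still between calls to the robot, and variables do not carry over. Pictures are saved under pics/ and viewed, and the job is handed in when it is done.

Besides the shell and the picture viewer there is one more tool, called after "Emit:" as name(argument=value, ...) on one line, values as JSON. jog_arm: Moves the arm, as the interface text tells. Its arguments: {"type":"object","properties":{"offset":{"type":"array","items":{"type":"array","items":{"type":"number"}}},"delta_rot":{"type":"array","items":{"type":"array","items":{"type":"number"}}},"jaw":{"type":"array","items":{"type":"number"}},"newtons":{"type":"number"}},"required":["offset","delta_rot","jaw"]}

```bash
mkdir -p pics; ls
python3 - <<'E'
from bench import monitor,cams,r
import cv2,numpy as np
s=monitor.sense();print(s)
for n in ['scene','top']:
    p,d=cams.snapshot(n);cv2.imwrite(f'pics/{n}0.png',p[:,:,::-1]);np.save(f'pics/{n}0.npy',d)
    m=cams.camera_model(n);print(n,m)
E
```

```text
pics
{'time': 0.0, 'joint_pos': array([-7.80030242e+01,  7.51792572e+00,  8.53287744e+01, -1.30968741e-03,
        8.72614146e+01, -4.89390438e+00]), 'qd': array([-0.04070811, -0.06211353, -0.048921  ,  0.0197453 , -0.03720981,
       -0.0107136 ]), 'joint_efforts': array([ 4.07749440e-05, -5.69389021e+01, -5.00556958e+01, -3.74018555e-04,
        1.43046014e-02, -9.43278991e-06]), 'tool_pos': array([ 174.2203105 , -573.57540891,  230.21989657]), 'tcp_rot': array([-1.79992080e+02,  1.07832205e-01, -7.31090486e+01]), 'ft_force': array([-0.44238414,  0.19743429,  0.00383064]), 'wrist_torque': array([-0.01526751, -0.01683931, -0.00891326]), 'finger_gap': 85.59741792962784}
scene {'K': array([[522.86032354,   0.        , 320.0139552 ],
       [  0.        , 522.86032354, 243.73051335],
       [  0.        ,   0.        ,   1.        ]]), 'camera_from_world': array([[ 9.45005881e-01, -3.27030284e-01,  3.88297173e-03,
        -5.25328419e+02],
       [-2.93473131e-01, -8.53157838e-01, -4.31271637e-01,
         2.83664811e+02],
       [ 1.44351674e-01,  4.06414686e-01, -9.02213776e-01,
         9.82303954e+02],
       [ 0.00000000e+00,  0.00000000e+00,  0.00000000e+00,
         1.00000000e+00]])}
top {'K': array([[445.66396601,   0.        , 316.84291466],
       [  0.        , 445.66396601, 239.38705348],
       [  0.        ,   0.        ,   1.        ]]), 'camera_from_world': array([[-1.11773889e-03, -9.99776258e-01, -2.11230739e-02,
         7.18961868e+01],
       [-9.96465157e-01,  2.88787309e-03, -8.39574346e-02,
         5.85701555e+02],
       [ 8.39996506e-02,  2.09545647e-02, -9.96245434e-01,
         9.67231463e+02],
       [ 0.00000000e+00,  0.00000000e+00,  0.00000000e+00,
         1.00000000e+00]])}
```

View pics/scene0.png

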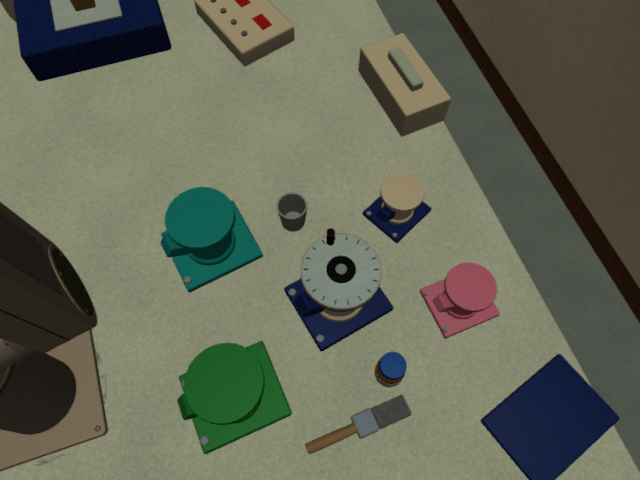

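View pics/top0.png

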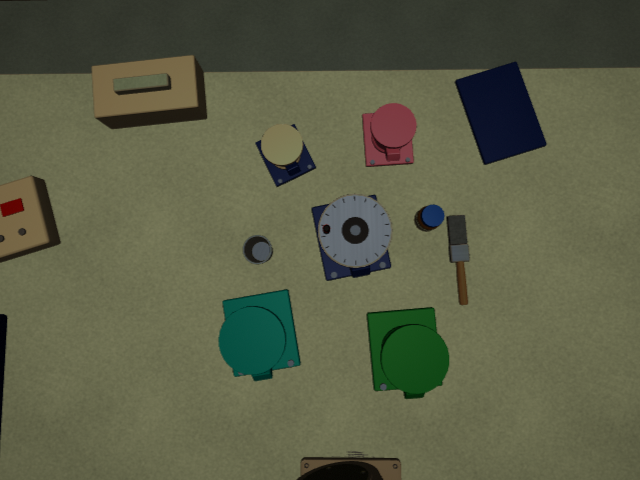

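Mill-like things in top view: turquoise (252,340), green (413,358), pink (392,130), small blue/cream (285,150), and large blue with the aluminium ring (355,232). The green, pink and turquoise ones are excluded. Of the two left, the larger one at (355,232) is meant, and it carries the ring and black knob. I'll confirm it in a crop and measure.

```bash
cat > h.py <<'E'
from bench import monitor,cams,r
import cv2,numpy as np
def ray(m,u,v,z):
    K=m['K'];T=m['camera_from_world'];R=T[:3,:3];t=T[:3,3]
    c=-R.T@t; d=R.T@np.linalg.inv(K)@np.array([u,v,1.]); return c+d*(z-c[2])/d[2]
def tri(m1,p1,m2,p2):
    P=[m['K']@m['camera_from_world'][:3] for m in(m1,m2)]
    X=cv2.triangulatePoints(P[0],P[1],np.array(p1,float).reshape(2,1),np.array(p2,float).reshape(2,1));return (X[:3]/X[3]).ravel()
E
python3 - <<'E'
from h import *
a=cv2.imread('pics/top0.png')[180:290,300:410];b=cv2.imread('pics/scene0.png')[220:350,275:405]
cv2.imwrite('pics/crop0.png',np.hstack([cv2.resize(a,(400,400),interpolation=2),cv2.resize(b,(400,400),interpolation=2)]))
E
```

```text
(no output)
```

View pics/crop0.png

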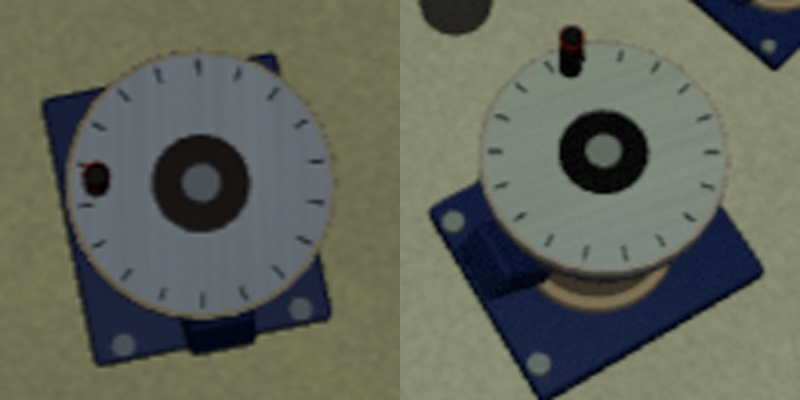

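The crop confirms it: blue foot, aluminium ring, black knob with red band (left crop (97,178); right crop (570,45)), dark disc at centre. Next I measure them.

Run:
```python
from h import *
M={n:cams.camera_model(n) for n in('top','scene')}
D={};Kn={}
for n,(u0,u1,v0,v1) in {'top':(310,400,190,272),'scene':(295,385,222,310)}.items():
    g=cv2.imread(f'pics/{n}0.png'); mask=(g.max(2)<60).astype(np.uint8); hsv=cv2.cvtColor(g,cv2.COLOR_BGR2HSV)
    mm=np.zeros_like(mask);mm[v0:v1,u0:u1]=mask[v0:v1,u0:u1]
    nl,lab,st,c=cv2.connectedComponentsWithStats(mm)
    for i in range(1,nl):
        if st[i,4]>15: print(n,st[i],c[i],ray(M[n],*c[i],162).round(1),ray(M[n],*c[i],209).round(1))
    # ring: bright grey ellipse
    rm=((hsv[...,1]<60)&(hsv[...,2]>90)).astype(np.uint8);z=np.zeros_like(rm);z[v0-5:v1+5,u0-5:u1+5]=rm[v0-5:v1+5,u0-5:u1+5]
    cs,_=cv2.findContours(z,0,1);k=max(cs,key=cv2.contourArea);e=cv2.fitEllipse(k);print('ell',e,ray(M[n],*e[0],162).round(1))
    d=np.load(f'pics/{n}0.npy'); print('red',[ (int(u),int(v)) for v,u in np.argwhere((g[...,2].astype(int)-g[...,1]>35)) if u0<=u<u1 and v0-8<=v<v1][:40])
```

```text
top [368 195   9   6  27] [372.81481481 196.59259259] [656.9 -40.3 162. ] [648.4 -35.3 209. ]
top [312 204  79  68 687] [344.56622999 249.00436681] [555.7  14.8 162. ] [552.8  16.7 209. ]
top [342 217  27  27 479] [354.81419624 229.9874739 ] [592.2  -5.1 162. ] [587.3  -2.  209. ]
top [323 225   7   9  55] [326.09090909 229.01818182] [594.3  50.  162. ] [589.2  50.  209. ]
ell ((355.0180969238281, 230.18077087402344), (71.75283813476562, 72.54798126220703), 116.3531494140625) [591.8  -5.5 162. ]
red [(324, 225)]
scene [295 222   9   9  62] [298.32258065 225.20967742] [548.4 101.7 162. ] [542.3  77.8 209. ]
scene [372 222  13  11  76] [380.01315789 225.27631579] [689.8  52.9 162. ] [675.8  31.8 209. ]
scene [327 229   8  16 108] [330.2037037  236.59259259] [595.8  60.8 162. ] [587.1  39.2 209. ]
scene [327 256  29  27 509] [340.60510806 269.13948919] [591.7  -5.3 162. ] [583.2 -23.2 209. ]
scene [295 279  44  31 471] [306.80254777 300.17197452] [517.3 -40.5 162. ] [512.9 -56.5 209. ]
scene [343 288  41  22  87] [366.43678161 300.40229885] [613.6 -74.1 162. ] [603.9 -88.3 209. ]
ell ((340.6618957519531, 260.1343078613281), (91.73885345458984, 107.9717788696289), 109.0339584350586) [597.7  10.9 162. ]
red [(327, 233), (329, 235), (330, 235), (331, 235), (332, 235)]
```

Ring axis is about (592,-5.3) and the knob about (591.4,49.6), so r≈55 at a direction of 90.6°; the two views agree within 1 mm. I'll move over the knob, then turn to yaw 0.

Emit:
jog_arm(offset=[[-24,-29,-1],[-24,-29,-1],[-24,-29,-1],[-24,-29,-1],[-24,-29,-1],[-24,-29,-1],[-24,-29,-1],[-24,-29,-1],[-24,-29,-1],[-24,-29,-1],[-24,-29,-1],[-24,-29,-1],[-24,-29,-1],[-24,-29,-1],[-24,-29,-1],[-24,-29,-1],[-24,-29,-1],[-24,-29,-1]], delta_rot=[[0,0,0],[0,0,0],[0,0,0],[0,0,0],[0,0,0],[0,0,0],[0,0,0],[0,0,0],[0,0,0],[0,0,0],[0,0,0],[0,0,0],[0,0,0],[0,0,0],[0,0,0],[0,0,0],[0,0,0],[0,0,0]], jaw=[100,100,100,100,100,100,100,100,100,100,100,100,100,100,100,100,100,100])

```text
time: 1.9
tool_pos: [556.6, 13.1, 242.5]
tcp_rot: [179.7, 0.7, -73.6]
ft_force: [0.5, -0.6, 1.0]
finger_gap: 85.9
```

Emit:
jog_arm(offset=[[0,0,0],[0,0,0],[0,0,0],[0,0,0],[0,0,0],[0,0,0],[0,0,0],[0,0,0],[0,0,0],[0,0,0]], delta_rot=[[0,0,-8.2],[0,0,-8.2],[0,0,-8.2],[0,0,-8.2],[0,0,-8.2],[0,0,-8.2],[0,0,-8.2],[0,0,-8.2],[0,0,-8.2],[0,0,0]], jaw=[60,60,60,60,60,60,60,60,60,60])

```text
time: 2.9
tool_pos: [555.5, 19.9, 235.8]
tcp_rot: [-179.2, 1.1, 3.5]
ft_force: [0.4, 1.1, -0.2]
finger_gap: 51.1
```

Emit:
jog_arm(offset=[[19,-14,0],[19,-14,0],[0,0,0]], delta_rot=[[-0.8,1.1,3.5],[0,0,0],[0,0,0]], jaw=[60,60,60])

```text
time: 3.2
tool_pos: [592.9, 49.1, 234.5]
tcp_rot: [179.9, 0.1, -1.0]
ft_force: [-1.3, -0.1, 0.3]
finger_gap: 51.7
```

Run:
```python
from h import *
s=monitor.sense();print(s['tool_pos'],s['tcp_rot'],s['time'],s['ft_force'])
p,d=cams.snapshot('wrist');cv2.imwrite('pics/w1.png',p[:,:,::-1])
m=cams.camera_model('wrist')
for q in [(592,-5.3,162),(591.4,49.6,209)]:
    c=m['K']@(m['camera_from_world'][:3]@np.array([*q,1]));print(c[:2]/c[2])
```

```text
[592.94229574  49.11975023 234.52257562] [ 1.79881910e+02  6.32307967e-02 -1.03094076e+00] 3.2 [-1.25744947 -0.07828908  0.26429881]
[315.38297318 324.10840711]
[312.87129564 282.27193285]
```

View pics/w1.png

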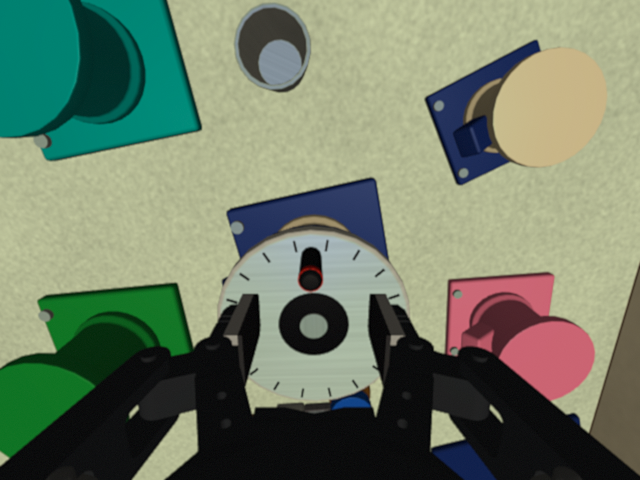

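The wrist view shows the knob's top at (311,281), 2 px from prediction, and the fingers straddling it. Next: descend and grip.

Emit:
jog_arm(offset=[[-1,0,15],[0,0,15],[0,0,15],[0,0,15],[0,0,1],[0,0,0]], delta_rot=[[0,0,-1],[0,0,0],[0,0,0],[0,0,0],[0,0,0],[0,0,0]], jaw=[60,60,60,60,60,60])

```text
time: 3.85
tool_pos: [587.3, 46.5, 165.0]
tcp_rot: [179.8, 0.4, -0.3]
ft_force: [0.3, 0.1, -0.3]
finger_gap: 51.4
```

Run:
```python
from h import *
s=monitor.sense();print(s['tool_pos'],s['tcp_rot'],s['time'],s['ft_force'])
```

```text
[587.34616575  46.45241368 165.01241802] [179.82663453   0.43666756  -0.31348948] 3.85 [ 0.26001541  0.10708198 -0.30802112]
```

Emit:
jog_arm(offset=[[4,-3,-8],[0,0,0]], delta_rot=[[0,0,0],[0,0,0]], jaw=[60,60])

```text
time: 4.05
tool_pos: [591.9, 49.5, 174.1]
tcp_rot: [179.8, 0.4, -0.3]
ft_force: [1.3, 0.0, 0.7]
finger_gap: 51.1
```

Emit:
jog_arm(offset=[[0,0,0],[0,0,0],[0,0,0],[0,0,0],[0,0,0],[0,0,0]], delta_rot=[[0,0,0],[0,0,0],[0,0,0],[0,0,0],[0,0,0],[0,0,0]], jaw=[30,5,5,5,5,5], newtons=50)

```text
time: 4.65
tool_pos: [593.7, 49.7, 176.6]
tcp_rot: [179.8, 0.2, -0.3]
ft_force: [0.1, -0.0, -0.9]
finger_gap: 12.7
```

Gripped (gap 12.7 mm). Next, two clicks clockwise, which is safely before the touch.

Emit:
jog_arm(offset=[[4.8,0.2,0],[4.8,0.6,0],[4.7,1.0,0],[4.6,1.4,0],[4.4,1.8,0],[4.3,2.2,0],[4.0,2.6,0],[3.8,2.9,0]], delta_rot=[[0,0,0],[0,0,0],[0,0,0],[0,0,0],[0,0,0],[0,0,0],[0,0,0],[0,0,0]], jaw=[5,5,5,5,5,5,5,5])

```text
time: 5.45
tool_pos: [630.4, 34.1, 176.4]
tcp_rot: [179.7, 0.4, -0.4]
ft_force: [-5.0, -3.5, 3.2]
finger_gap: 12.3
```

```bash
cat >> h.py <<'E'
A=np.array([592,-5.3])
def st():
    s=monitor.sense();p=s['tool_pos'];d=p[:2]-A;th=np.degrees(np.arctan2(d[1],d[0]));f=s['ft_force']
    t=np.radians(th);tan=np.array([np.sin(t),-np.cos(t)]);rad=np.array([np.cos(t),np.sin(t)])
    print('t',s['time'],'p',p.round(1),'rot',s['tcp_rot'].round(1),'ang',th.round(1),'r',np.hypot(*d).round(1),'Ftan_resist',(-f[:2]@tan).round(2),'Frad',(f[:2]@rad).round(2),'Fz',f[2].round(2),'gap',round(s['finger_gap'],1))
    return s
E
python3 -c "
from h import *
st()"
```

```text
t 5.45 p [630.4  34.1 176.4] rot [179.7   0.4  -0.4] ang 45.7 r 55.0 Ftan_resist 1.14 Frad -5.99 Fz 3.18 gap 12.3
```

Emit:
jog_arm(offset=[[2.6,4.0,0],[3.0,3.8,0],[2.6,4.0,0],[2.3,4.2,0],[1.9,4.4,0],[1.5,4.6,0],[0,0,0]], delta_rot=[[0,0,0],[0,0,0],[0,0,0],[0,0,0],[0,0,0],[0,0,0],[0,0,0]], jaw=[5,5,5,5,5,5,5])

```text
time: 6.15
tool_pos: [645.4, 7.2, 176.5]
tcp_rot: [179.8, 0.4, -0.4]
ft_force: [-3.4, -1.9, 1.7]
finger_gap: 12.6
```

```bash
python3 -c "
from h import *
st()"
```

```text
t 6.15 p [645.4   7.2 176.5] rot [179.8   0.4  -0.4] ang 13.2 r 54.8 Ftan_resist -1.06 Frad -3.74 Fz 1.74 gap 12.6
```

Emit:
jog_arm(offset=[[0.4,4.7,0],[0.3,4.8,0],[-0.3,4.8,0],[-0.4,4.8,0],[0,0,0]], delta_rot=[[0,0,0],[0,0,0],[0,0,0],[0,0,0],[0,0,0]], jaw=[5,5,5,5,5])

```text
time: 6.65
tool_pos: [646.2, -12.5, 176.5]
tcp_rot: [179.8, 0.3, -0.3]
ft_force: [-2.3, -0.6, 0.8]
finger_gap: 12.3
```

```bash
python3 -c "
from h import *
st()
p,d=cams.snapshot('wrist');cv2.imwrite('pics/w2.png',p[:,:,::-1])
p,d=cams.snapshot('scene');cv2.imwrite('pics/s2.png',cv2.resize(p[200:350,250:450,::-1],(800,600)))
"
```

```text
t 6.65 p [646.2 -12.5 176.5] rot [179.8   0.3  -0.3] ang -7.6 r 54.7 Ftan_resist -0.9 Frad -2.17 Fz 0.78 gap 12.3
```

View pics/w2.png

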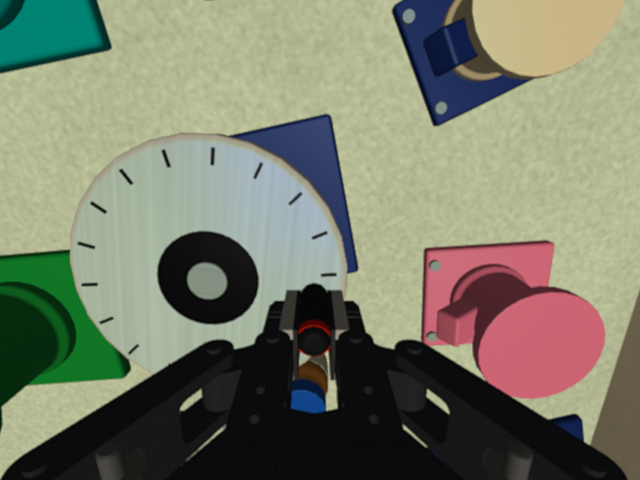

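View pics/s2.png

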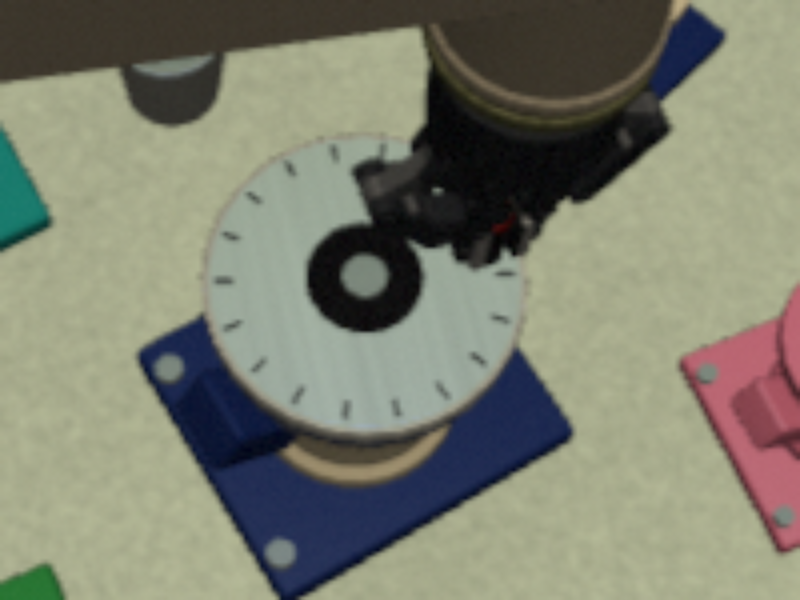

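The knob sits centred in the grip at (313,340) in the wrist view, near click 5. I now feel for the touch in small steps.

Emit:
jog_arm(offset=[[-0.6,2.6,0],[-0.6,2.6,0],[0,0,0]], delta_rot=[[0,0,0],[0,0,0],[0,0,0]], jaw=[5,5,5])

```text
time: 7.05
tool_pos: [645.3, -17.4, 176.5]
tcp_rot: [179.9, 0.3, -0.3]
ft_force: [-1.7, -2.7, 0.3]
finger_gap: 12.3
```

```bash
python3 -c "
from h import *
st()"
```

```text
t 7.05 p [645.3 -17.4 176.5] rot [179.9   0.3  -0.3] ang -12.8 r 54.7 Ftan_resist -3.0 Frad -1.05 Fz 0.26 gap 12.3
```

Emit:
jog_arm(offset=[[-0.7,2.4,0],[-0.5,1.5,0],[0,0,0]], delta_rot=[[0,0,0],[0,0,0],[0,0,0]], jaw=[5,5,5])

```text
time: 7.35
tool_pos: [644.2, -21.7, 176.5]
tcp_rot: [179.8, 0.2, -0.3]
ft_force: [-0.3, 0.4, 0.3]
finger_gap: 12.3
```

```bash
python3 -c "
from h import *
st()"
```

```text
t 7.35 p [644.2 -21.7 176.5] rot [179.8   0.2  -0.3] ang -17.5 r 54.7 Ftan_resist 0.26 Frad -0.37 Fz 0.26 gap 12.3
```

Emit:
jog_arm(offset=[[-0.9,2.8,0],[-1.0,2.8,0],[0,0,0]], delta_rot=[[0,0,0],[0,0,0],[0,0,0]], jaw=[5,5,5])

```text
time: 7.65
tool_pos: [642.2, -27.0, 176.5]
tcp_rot: [179.9, 0.2, -0.3]
ft_force: [-0.9, -0.2, 1.7]
finger_gap: 12.5
```

```bash
python3 -c "
from h import *
st()"
```

```text
t 7.65 p [642.2 -27.  176.5] rot [179.9   0.2  -0.3] ang -23.4 r 54.7 Ftan_resist -0.53 Frad -0.72 Fz 1.71 gap 12.5
```

Emit:
jog_arm(offset=[[-1.2,2.6,0],[-1.3,2.6,0],[0,0,0]], delta_rot=[[0,0,0],[0,0,0],[0,0,0]], jaw=[5,5,5])

```text
time: 7.95
tool_pos: [639.3, -32.8, 176.5]
tcp_rot: [179.9, 0.2, -0.3]
ft_force: [-1.3, 0.3, 0.6]
finger_gap: 12.5
```

```bash
python3 -c "
from h import *
st()"
```

```text
t 7.95 p [639.3 -32.8 176.5] rot [179.9   0.2  -0.3] ang -30.2 r 54.7 Ftan_resist -0.4 Frad -1.23 Fz 0.59 gap 12.5
```

Emit:
jog_arm(offset=[[-1.1,1.7,0],[-1.1,1.7,0],[0,0,0]], delta_rot=[[0,0,0],[0,0,0],[0,0,0]], jaw=[5,5,5])

```text
time: 8.25
tool_pos: [636.7, -36.9, 176.5]
tcp_rot: [179.9, 0.2, -0.3]
ft_force: [-1.5, -0.6, -0.4]
finger_gap: 12.7
```

```bash
python3 -c "
from h import *
st()"
```

```text
t 8.25 p [636.7 -36.9 176.5] rot [179.9   0.2  -0.3] ang -35.3 r 54.7 Ftan_resist -1.36 Frad -0.84 Fz -0.39 gap 12.7
```

Emit:
jog_arm(offset=[[-1.5,2.0,0],[-1.5,2.0,0],[0,0,0]], delta_rot=[[0,0,0],[0,0,0],[0,0,0]], jaw=[5,5,5])

```text
time: 8.55
tool_pos: [633.6, -40.7, 176.5]
tcp_rot: [179.9, 0.2, -0.3]
ft_force: [-0.7, 1.2, -0.5]
finger_gap: 12.4
```

```bash
python3 -c "
from h import *
st()"
```

```text
t 8.55 p [633.6 -40.7 176.5] rot [179.9   0.2  -0.3] ang -40.4 r 54.7 Ftan_resist 0.48 Frad -1.28 Fz -0.51 gap 12.4
```

Emit:
jog_arm(offset=[[-2.0,2.1,0],[-2.0,2.0,0],[0,0,0]], delta_rot=[[0,0,0],[0,0,0],[0,0,0]], jaw=[5,5,5])

```text
time: 8.85
tool_pos: [630.3, -44.3, 176.6]
tcp_rot: [180.0, 0.1, -0.2]
ft_force: [2.6, 1.9, -2.1]
finger_gap: 12.4
```

```bash
python3 -c "
from h import *
st()"
```

```text
t 8.85 p [630.3 -44.3 176.6] rot [ 1.8e+02  1.0e-01 -2.0e-01] ang -45.5 r 54.7 Ftan_resist 3.18 Frad 0.41 Fz -2.13 gap 12.4
```

Emit:
jog_arm(offset=[[-1.1,1.0,0],[0,0,0]], delta_rot=[[0,0,0],[0,0,0]], jaw=[5,5])

```text
time: 9.05
tool_pos: [629.7, -44.9, 176.5]
tcp_rot: [-180.0, -0.0, -0.2]
ft_force: [3.4, 2.8, -2.7]
finger_gap: 12.7
```

```bash
python3 -c "
from h import *
st()"
```

```text
t 9.05 p [629.7 -44.9 176.5] rot [-180.    -0.    -0.2] ang -46.4 r 54.7 Ftan_resist 4.38 Frad 0.32 Fz -2.73 gap 12.7
```

Emit:
jog_arm(offset=[[-1.1,1.0,0],[0,0,0]], delta_rot=[[0,0,0],[0,0,0]], jaw=[5,5])

```text
time: 9.25
tool_pos: [629.3, -45.3, 176.6]
tcp_rot: [-179.9, -0.1, -0.2]
ft_force: [4.1, 3.5, -1.9]
finger_gap: 12.0
```

```bash
python3 -c "
from h import *
st()"
```

```text
t 9.25 p [629.3 -45.3 176.6] rot [-1.799e+02 -1.000e-01 -2.000e-01] ang -47.0 r 54.7 Ftan_resist 5.4 Frad 0.27 Fz -1.92 gap 12.0
```

```bash
python3 -c "
from h import *
st()
m=cams.camera_model('wrist')
p,d=cams.snapshot('wrist');cv2.imwrite('pics/w3.png',p[:,:,::-1])
for z in(162,):
  c=m['K']@(m['camera_from_world'][:3]@np.array([592,-5.3,162,1]));print(c[:2]/c[2])
for th in range(-30,-60,-5):
  t=np.radians(th)
  c=m['K']@(m['camera_from_world'][:3]@np.array([592+55*np.cos(t),-5.3+55*np.sin(t),209,1]));print(th,c[:2]/c[2])
"
```

```text
t 9.25 p [629.3 -45.3 176.6] rot [-1.799e+02 -1.000e-01 -2.000e-01] ang -47.0 r 54.7 Ftan_resist 5.4 Frad 0.27 Fz -1.92 gap 12.0
[237.47126818 218.63490166]
-30 [341.86001673 317.56372159]
-35 [334.85926652 327.02551784]
-40 [327.10511091 335.76655535]
-45 [318.6620176  343.75597494]
-50 [309.59379756 350.96786741]
-55 [299.96336843 357.38068794]
```

View pics/w3.png

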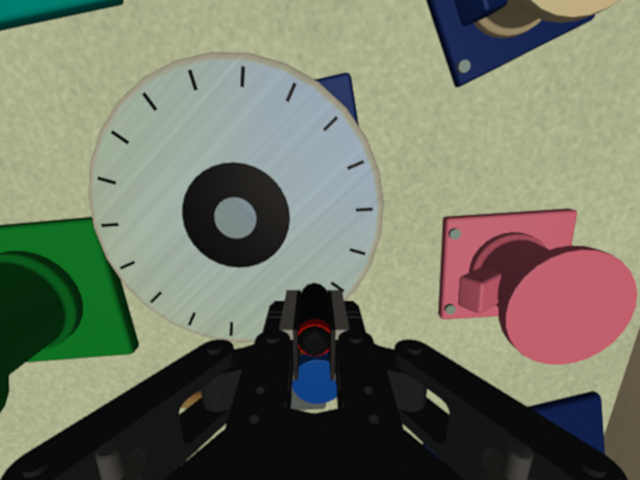

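```bash
cat > ticks.py <<'E'
from h import *
def ticks(g,m):
    # sample annulus of ring top r 58..66 in world, unwarp polar via projection
    P=m['K']@m['camera_from_world'][:3]
    th=np.arange(0,360,.25);rr=np.arange(50,72,.5)
    T,R=np.meshgrid(np.radians(th),rr)
    X=np.stack([592+R*np.cos(T),-5.3+R*np.sin(T),np.full_like(T,162.),np.ones_like(T)],-1)@P.T
    u=(X[...,0]/X[...,2]).astype(np.float32);v=(X[...,1]/X[...,2]).astype(np.float32)
    pol=cv2.remap(cv2.cvtColor(g,cv2.COLOR_BGR2GRAY),u,v,cv2.INTER_LINEAR)
    return th,rr,pol
def phase(g,m,name):
    th,rr,pol=ticks(g,m);cv2.imwrite(f'pics/pol_{name}.png',cv2.resize(pol,(720,220))) 
    b=pol[(rr>56)&(rr<65)].min(0).astype(float)
    med=np.median(b)
    dark=b<med-30
    n,l=cv2.connectedComponents(dark[None].astype(np.uint8))
    c=[ (th[l[0]==i].mean()) for i in range(1,n) if 4<(l[0]==i).sum()<32]
    ph=np.angle(np.exp(1j*np.radians(np.array(c)*18)))/18*180/np.pi
    print(name,np.round(c,1),'mod20',ph.round(1),'med',np.median(ph).round(2))
E
python3 -c "
from ticks import *
phase(cv2.imread('pics/top0.png'),cams.camera_model('top'),'top0')
phase(cv2.imread('pics/scene0.png'),cams.camera_model('scene'),'scene0')
phase(cv2.imread('pics/w3.png'),cams.camera_model('wrist'),'w3')
"
```

```text
top0 [  1.1  21.   40.8  60.5 100.4 120.5 140.2 160.1 200.2 220.9 240.8 260.9
 280.9 301.1 321.2 341.1] mod20 [1.1 1.  0.7 0.5 0.4 0.5 0.3 0.1 0.3 0.9 0.8 0.9 0.9 1.1 1.2 1.1] med 0.81
scene0 [  1.2  21.2  40.9  60.9 100.6 120.6 140.4 160.2 180.1 200.4 220.4 240.5
 260.8 281.  301.  321.2 341.2] mod20 [1.3 1.3 0.9 0.9 0.6 0.6 0.4 0.3 0.1 0.4 0.4 0.5 0.7 1.  1.  1.2 1.3] med 0.75
w3 [  4.2  24.4  44.2  64.2  84.  103.6 123.4 142.9 162.6 182.4 202.1 222.1
 242.4 262.5 343.9] mod20 [4.2 4.4 4.2 4.2 4.  3.6 3.4 2.9 2.6 2.4 2.1 2.1 2.4 2.5 3.9] med 3.37
```

Emit:
jog_arm(offset=[[-1.5,1.4,0],[0,0,0]], delta_rot=[[0,0,0],[0,0,0]], jaw=[5,5])

```text
time: 9.5
tool_pos: [628.7, -45.8, 176.6]
tcp_rot: [-179.9, -0.2, -0.2]
ft_force: [5.4, 3.3, -2.9]
finger_gap: 12.2
```

```bash
python3 -c "
from h import *
st()"
```

```text
t 9.5 p [628.7 -45.8 176.6] rot [-179.9   -0.2   -0.2] ang -47.8 r 54.7 Ftan_resist 6.21 Frad 1.12 Fz -2.9 gap 12.2
```

Emit:
jog_arm(offset=[[-1.7,1.5,0],[0,0,0]], delta_rot=[[0,0,0],[0,0,0]], jaw=[5,5])

```text
time: 9.7
tool_pos: [628.2, -46.3, 176.6]
tcp_rot: [-179.8, -0.4, -0.1]
ft_force: [5.4, 4.4, -2.8]
finger_gap: 12.1
```

```bash
python3 -c "
from h import *
st()"
```

```text
t 9.7 p [628.2 -46.3 176.6] rot [-1.798e+02 -4.000e-01 -1.000e-01] ang -48.5 r 54.7 Ftan_resist 6.99 Frad 0.24 Fz -2.84 gap 12.1
```

Touch confirmed: resistance climbs steadily at about 1.3 N/mm to 7 N, above the ~4 N of the clicks and well below 15. Extrapolated to zero force, the touch is near -43°. Now I back off counter-clockwise.

Emit:
jog_arm(offset=[[3.5,-3.3,0],[3.1,-3.6,0],[2.8,-3.9,0],[2.5,-4.1,0],[2.1,-4.3,0],[1.7,-4.5,0],[1.3,-4.6,0],[0.9,-4.7,0],[0,0,0]], delta_rot=[[0,0,0],[0,0,0],[0,0,0],[0,0,0],[0,0,0],[0,0,0],[0,0,0],[0,0,0],[0,0,0]], jaw=[5,5,5,5,5,5,5,5,5])

```text
time: 10.6
tool_pos: [646.2, -12.5, 176.5]
tcp_rot: [-180.0, -0.1, -0.2]
ft_force: [0.8, 0.7, 0.8]
finger_gap: 12.0
```

```bash
python3 -c "
from h import *
st()"
```

```text
t 10.6 p [646.2 -12.5 176.5] rot [-1.8e+02 -1.0e-01 -2.0e-01] ang -7.5 r 54.7 Ftan_resist 0.79 Frad 0.69 Fz 0.8 gap 12.0
```

Now finer steps to feel the click lattice on the way to about 17°.

Emit:
jog_arm(offset=[[0.3,-3.3,0],[0,0,0],[0,0,0]], delta_rot=[[0,0,0],[0,0,0],[0,0,0]], jaw=[5,5,5])

```text
time: 10.9
tool_pos: [646.6, -7.9, 176.5]
tcp_rot: [-179.9, -0.2, -0.1]
ft_force: [0.9, -0.6, 0.0]
finger_gap: 12.2
```

```bash
python3 -c "
from h import *
st()"
```

```text
t 10.9 p [646.6  -7.9 176.5] rot [-1.799e+02 -2.000e-01 -1.000e-01] ang -2.7 r 54.7 Ftan_resist -0.51 Frad 0.91 Fz 0.01 gap 12.2
```

Emit:
jog_arm(offset=[[0.1,-3.3,0],[0,0,0],[0,0,0]], delta_rot=[[0,0,0],[0,0,0],[0,0,0]], jaw=[5,5,5])

```text
time: 11.2
tool_pos: [646.7, -4.3, 176.5]
tcp_rot: [-179.9, -0.2, -0.1]
ft_force: [-0.2, 0.4, 0.0]
finger_gap: 12.5
```

```bash
python3 -c "
from h import *
st()"
```

```text
t 11.2 p [646.7  -4.3 176.5] rot [-1.799e+02 -2.000e-01 -1.000e-01] ang 1.0 r 54.7 Ftan_resist 0.44 Frad -0.2 Fz 0.02 gap 12.5
```

Emit:
jog_arm(offset=[[-0.1,-3.3,0],[0,0,0],[0,0,0]], delta_rot=[[0,0,0],[0,0,0],[0,0,0]], jaw=[5,5,5])

```text
time: 11.5
tool_pos: [646.6, -1.8, 176.5]
tcp_rot: [-180.0, -0.2, -0.2]
ft_force: [0.2, -1.1, -0.4]
finger_gap: 12.3
```

```bash
python3 -c "
from h import *
st()"
```

```text
t 11.5 p [646.6  -1.8 176.5] rot [-180.    -0.2   -0.2] ang 3.7 r 54.7 Ftan_resist -1.11 Frad 0.1 Fz -0.37 gap 12.3
```

Emit:
jog_arm(offset=[[-0.3,-3.3,0],[0,0,0],[0,0,0]], delta_rot=[[0,0,0],[0,0,0],[0,0,0]], jaw=[5,5,5])

```text
time: 11.8
tool_pos: [646.3, 1.7, 176.5]
tcp_rot: [-180.0, -0.2, -0.2]
ft_force: [0.8, -0.9, -1.2]
finger_gap: 12.6
```

```bash
python3 -c "
from h import *
st()"
```

```text
t 11.8 p [646.3   1.7 176.5] rot [-180.    -0.2   -0.2] ang 7.3 r 54.7 Ftan_resist -0.95 Frad 0.67 Fz -1.23 gap 12.6
```

Emit:
jog_arm(offset=[[-0.5,-3.3,0],[0,0,0],[0,0,0]], delta_rot=[[0,0,0],[0,0,0],[0,0,0]], jaw=[5,5,5])

```text
time: 12.1
tool_pos: [645.7, 5.6, 176.5]
tcp_rot: [-180.0, -0.2, -0.2]
ft_force: [0.5, -1.4, -0.4]
finger_gap: 12.8
```

```bash
python3 -c "
from h import *
st()"
```

```text
t 12.1 p [645.7   5.6 176.5] rot [-180.    -0.2   -0.2] ang 11.4 r 54.7 Ftan_resist -1.47 Frad 0.24 Fz -0.38 gap 12.8
```

Emit:
jog_arm(offset=[[-0.9,-3.3,0],[-0.5,-1.8,0],[0,0,0],[0,0,0]], delta_rot=[[0,0,0],[0,0,0],[0,0,0],[0,0,0]], jaw=[5,5,5,5])

```text
time: 12.5
tool_pos: [644.1, 11.3, 176.5]
tcp_rot: [-180.0, -0.2, -0.2]
ft_force: [0.6, -1.4, -0.4]
finger_gap: 12.4
```

```bash
python3 -c "
from ticks import *
st()
m=cams.camera_model('wrist')
p,d=cams.snapshot('wrist');g=p[:,:,::-1].copy();cv2.imwrite('pics/w4.png',g);phase(g,m,'w4')
"
```

```text
t 12.5 p [644.1  11.3 176.5] rot [-180.    -0.2   -0.2] ang 17.7 r 54.7 Ftan_resist -1.49 Frad 0.13 Fz -0.36 gap 12.4
w4 [ 28.4  48.5  68.4  88.2 108.  127.8 147.5 167.  186.8 206.6 318.1 327.4] mod20 [ 8.4  8.5  8.4  8.2  8.   7.8  7.5  7.   6.7  6.6 -1.9  7.4] med 7.62
```

Emit:
jog_arm(offset=[[0,0,0],[0,0,0],[0,0,0],[0,0,0],[0,0,0]], delta_rot=[[0,0,0],[0,0,0],[0,0,0],[0,0,0],[0,0,0]], jaw=[15,30,50,50,50])

```text
time: 13.05
tool_pos: [644.3, 11.4, 176.6]
tcp_rot: [-179.9, -0.2, -0.2]
ft_force: [0.3, 0.6, 0.3]
finger_gap: 42.7
```

```bash
python3 -c "
from ticks import *
st()
m=cams.camera_model('wrist')
p,d=cams.snapshot('wrist');g=p[:,:,::-1].copy();cv2.imwrite('pics/w5.png',g);phase(g,m,'w5')
"
```

```text
t 13.05 p [644.3  11.4 176.6] rot [-179.9   -0.2   -0.2] ang 17.7 r 54.9 Ftan_resist 0.52 Frad 0.46 Fz 0.3 gap 42.7
w5 [ 28.4  48.5  68.5  88.4 108.1 127.8 147.5 167.1 186.9 206.6 307.1 327.4] mod20 [8.4 8.5 8.5 8.4 8.1 7.8 7.5 7.1 6.9 6.6 7.1 7.4] med 7.62
```

View pics/w5.png

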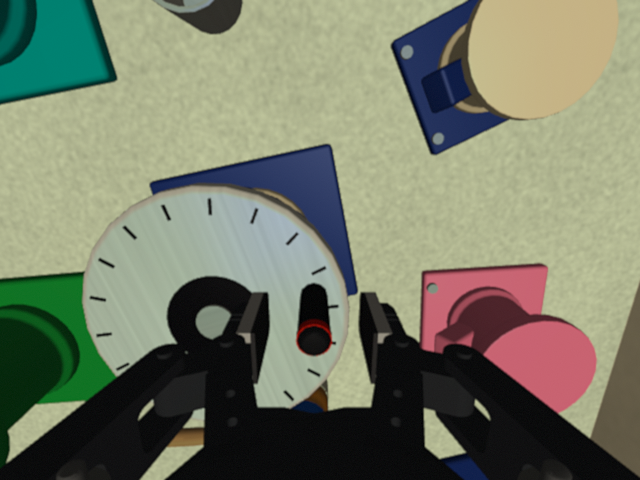

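The grip is released and the knob stayed put. I retreat straight up, then check whether the ring moves.

Emit:
jog_arm(offset=[[0,0,-10],[0,0,-15],[0,0,-15],[0,0,-15],[0,0,-20],[0,25,-15],[0,40,0],[0,40,0],[0,40,0],[0,40,0],[0,0,0],[0,0,0],[0,0,0],[0,0,0],[0,0,0]], delta_rot=[[0,0,0],[0,0,0],[0,0,0],[0,0,0],[0,0,0],[0,0,0],[0,0,0],[0,0,0],[0,0,0],[0,0,0],[0,0,0],[0,0,0],[0,0,0],[0,0,0],[0,0,0]], jaw=[50,50,50,50,50,50,50,50,50,50,50,50,50,50,50])

```text
time: 14.6
tool_pos: [647.7, -177.2, 292.7]
tcp_rot: [179.8, -1.3, 0.1]
ft_force: [0.8, -0.2, 0.3]
finger_gap: 43.0
```

```bash
python3 -c "
from ticks import *
st()
for n in ('top','scene','wrist'):
  m=cams.camera_model(n)
  p,d=cams.snapshot(n);g=p[:,:,::-1].copy();cv2.imwrite(f'pics/{n}6.png',g);phase(g,m,n+'6')
a=cv2.imread('pics/scene6.png')
"
```

```text
t 14.6 p [ 647.7 -177.2  292.7] rot [ 1.798e+02 -1.300e+00  1.000e-01] ang -72.1 r 180.7 Ftan_resist 0.68 Frad 0.44 Fz 0.32 gap 43.0
top6 [ 27.8  47.6  67.5  87.4 107.2 127.  147.  167.  186.9 207.5 227.2 247.6
 268.  287.6 307.8 328.  348. ] mod20 [7.7 7.6 7.5 7.4 7.3 7.  7.  7.  6.9 7.5 7.2 7.6 8.  7.6 7.7 8.  8. ] med 7.5
scene6 [] mod20 [] med nan
wrist6 [] mod20 [] med nan
  return _methods._mean(a, axis=axis, dtype=dtype,
  ret = ret.dtype.type(ret / rcount)
```

View pics/scene6.png

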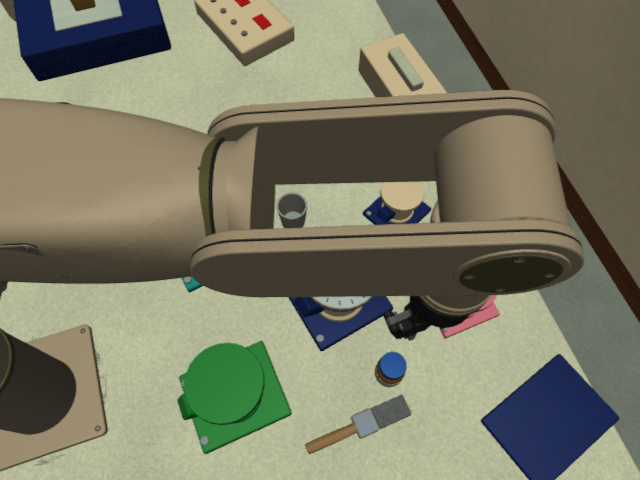

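View pics/top6.png

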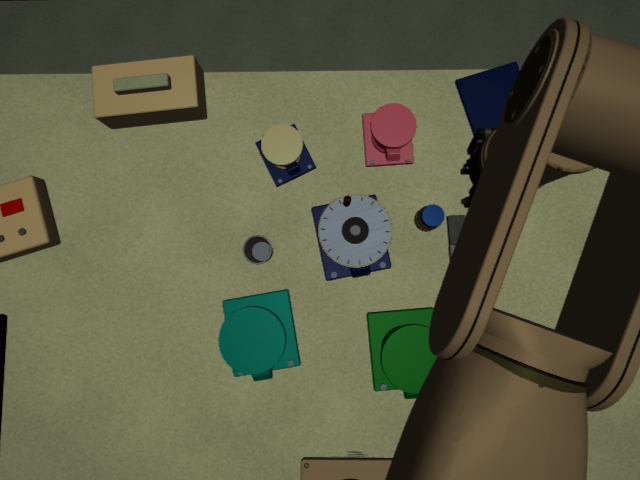

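The ring rests with tick phase 7.5° (top view; knob near 17.3°), and the bystanders are unmoved. The start phase was 0.8°, so I want to know whether 17.3° is a real click or just friction. I'll re-grip, nudge a few degrees within the same click, release and see whether it returns.

Emit:
jog_arm(offset=[[-1,-38,0],[-1,-38,0],[-1,-38,0],[0,-38,0],[0,-30,0],[0,0,0],[0,0,0]], delta_rot=[[0,0,0],[0,0,0],[0,0,0],[0,0,0],[0,0,0],[0,0,0],[0,0,0]], jaw=[50,50,50,50,50,50,50])

```text
time: 15.45
tool_pos: [642.9, 12.8, 290.0]
tcp_rot: [179.8, -1.2, 0.2]
ft_force: [-0.5, -0.2, -0.5]
finger_gap: 42.5
```

Emit:
jog_arm(offset=[[1,0,20],[0,1,20],[0,0,20],[0,0,20],[0,0,15],[0,0,0],[0,0,0]], delta_rot=[[0,-1.2,0],[0,0,0],[0,0,0],[0,0,0],[0,0,0],[0,0,0],[0,0,0]], jaw=[50,50,50,50,50,50,50])

```text
time: 16.15
tool_pos: [642.9, 4.4, 183.4]
tcp_rot: [179.7, 0.6, -0.2]
ft_force: [0.8, -0.8, 0.7]
finger_gap: 42.5
```

Emit:
jog_arm(offset=[[1.3,-6.0,6],[0,0,0],[0,0,0]], delta_rot=[[0,0,0],[0,0,0],[0,0,0]], jaw=[50,50,50])

```text
time: 16.45
tool_pos: [645.5, 10.4, 179.0]
tcp_rot: [179.7, 0.4, -0.2]
ft_force: [0.4, -0.8, 0.5]
finger_gap: 42.8
```

Emit:
jog_arm(offset=[[0,0,0],[0,0,0],[0,0,0],[0,0,0],[0,0,0]], delta_rot=[[0,0,0],[0,0,0],[0,0,0],[0,0,0],[0,0,0]], jaw=[30,5,5,5,5])

```text
time: 16.95
tool_pos: [644.6, 10.3, 180.8]
tcp_rot: [179.7, 0.5, -0.2]
ft_force: [0.3, -0.1, -2.4]
finger_gap: 12.5
```

```bash
python3 -c "
from ticks import *
st()
m=cams.camera_model('wrist')
p,d=cams.snapshot('wrist');g=p[:,:,::-1].copy();cv2.imwrite('pics/w7.png',g);phase(g,m,'w7')
"
```

```text
t 16.95 p [644.6  10.3 180.8] rot [179.7   0.5  -0.2] ang 16.5 r 54.8 Ftan_resist -0.21 Frad 0.28 Fz -2.43 gap 12.5
w7 [ 27.1  47.2  67.2  87.1 107.  126.5 146.2 166.  185.8 205.5 326.2] mod20 [7.1 7.2 7.3 7.1 7.  6.5 6.2 6.  5.7 5.5 6.3] med 6.5
```

Emit:
jog_arm(offset=[[-0.9,-2.8,0],[-1.0,-2.8,0],[0,0,0],[0,0,0]], delta_rot=[[0,0,0],[0,0,0],[0,0,0],[0,0,0]], jaw=[5,5,5,5])

```text
time: 17.4
tool_pos: [642.7, 15.7, 180.8]
tcp_rot: [179.6, 0.5, -0.2]
ft_force: [-0.0, -1.9, -1.2]
finger_gap: 12.4
```

```bash
python3 -c "
from ticks import *
st()
m=cams.camera_model('wrist')
p,d=cams.snapshot('wrist');g=p[:,:,::-1].copy();phase(g,m,'w8')
"
```

```text
t 17.4 p [642.7  15.7 180.8] rot [179.6   0.5  -0.2] ang 22.5 r 54.9 Ftan_resist -1.78 Frad -0.77 Fz -1.21 gap 12.4
w8 [ 33.   53.1  73.   93.  112.6 132.5 152.  171.8 191.5 211.4 312.  332.2] mod20 [-7.  -6.9 -7.  -7.  -7.4 -7.5 -8.  -8.2 -8.5 -8.6 -8.  -7.8] med -7.63
```

Emit:
jog_arm(offset=[[0,0,0],[0,0,0],[0,0,0],[0,0,0],[0,0,0],[0,0,0]], delta_rot=[[0,0,0],[0,0,0],[0,0,0],[0,0,0],[0,0,0],[0,0,0]], jaw=[15,30,50,60,60,60])

```text
time: 18.05
tool_pos: [643.5, 16.5, 182.0]
tcp_rot: [179.7, 0.4, -0.2]
ft_force: [0.2, 1.0, 0.2]
finger_gap: 51.2
```

```bash
python3 -c "
from ticks import *
st()
m=cams.camera_model('wrist')
p,d=cams.snapshot('wrist');g=p[:,:,::-1].copy();cv2.imwrite('pics/w9.png',g);phase(g,m,'w9')
m=cams.camera_model('top')
p,d=cams.snapshot('top');g=p[:,:,::-1].copy();phase(g,m,'top9')
"
```

```text
t 18.05 p [643.5  16.5 182. ] rot [179.7   0.4  -0.2] ang 22.9 r 55.9 Ftan_resist 0.9 Frad 0.55 Fz 0.24 gap 51.2
w9 [ 31.9  52.   72.   91.9 111.6 131.4 151.  170.8 190.5 310.9 331.1] mod20 [-8.1 -8.  -8.  -8.1 -8.4 -8.6 -9.  -9.3 -9.5 -9.1 -8.9] med -8.63
top9 [ 51.1  71.   91.  110.9 130.6 150.8 170.5 190.5 210.8 231.  251.1 271.6
 291.2 311.5] mod20 [-8.9 -9.  -9.  -9.1 -9.4 -9.3 -9.5 -9.5 -9.2 -9.  -8.9 -8.4 -8.8 -8.5] med -9.0
```

Emit:
jog_arm(offset=[[0,0,0],[0,0,0],[0,0,0],[0,0,0],[0,0,0],[0,0,0],[0,0,0],[0,0,0],[0,0,0],[0,0,0]], delta_rot=[[0,0,0],[0,0,0],[0,0,0],[0,0,0],[0,0,0],[0,0,0],[0,0,0],[0,0,0],[0,0,0],[0,0,0]], jaw=[60,60,60,60,60,60,60,60,60,60])

```text
time: 19.15
tool_pos: [643.4, 16.5, 181.9]
tcp_rot: [179.7, 0.4, -0.2]
ft_force: [-0.3, 1.0, 0.4]
finger_gap: 51.0
```

```bash
python3 -c "
from ticks import *
st()
m=cams.camera_model('wrist')
p,d=cams.snapshot('wrist');g=p[:,:,::-1].copy();cv2.imwrite('pics/w10.png',g);phase(g,m,'w10')
m=cams.camera_model('top')
p,d=cams.snapshot('top');g=p[:,:,::-1].copy();phase(g,m,'top10')
"
```

```text
t 19.15 p [643.4  16.5 181.9] rot [179.7   0.4  -0.2] ang 23.0 r 55.8 Ftan_resist 1.04 Frad 0.07 Fz 0.4 gap 51.0
w10 [ 31.9  52.   72.   91.9 111.8 131.4 151.  170.8 190.5 310.9 331.1] mod20 [-8.1 -8.  -8.  -8.1 -8.2 -8.6 -9.  -9.3 -9.5 -9.1 -8.9] med -8.63
top10 [ 51.   71.   91.  110.9 130.6 150.6 170.5 190.5 210.8 231.  251.1 271.6
 291.2 311.5] mod20 [-9.  -9.  -9.  -9.1 -9.4 -9.4 -9.5 -9.5 -9.2 -9.  -8.9 -8.4 -8.8 -8.5] med -9.0
```

Not conclusive: after a 6° nudge the ring stayed about where I released it, so friction is comparable to the clicks. I'll map the force properly. Camera calls hold the target and give fresh readings, so I can average them over a slow clockwise sweep to a second touch, then back off again.

Emit:
jog_arm(offset=[[0,2,4],[0,0,0]], delta_rot=[[0,0,0],[0,0,0]], jaw=[60,60])

```text
time: 19.45
tool_pos: [643.4, 14.3, 177.6]
tcp_rot: [179.7, 0.4, -0.2]
ft_force: [0.3, 0.9, 0.6]
finger_gap: 51.3
```

Emit:
jog_arm(offset=[[0,0,0],[0,0,0],[0,0,0],[0,0,0],[0,0,0]], delta_rot=[[0,0,0],[0,0,0],[0,0,0],[0,0,0],[0,0,0]], jaw=[30,5,5,5,5])

```text
time: 19.95
tool_pos: [643.1, 14.1, 177.5]
tcp_rot: [179.7, 0.4, -0.2]
ft_force: [-0.4, -0.2, -0.1]
finger_gap: 12.6
```

```bash
cat > avg.py <<'E'
from ticks import *
import sys,io,contextlib
def avg(n=3):
    L=[]
    for i in range(n):
        m=cams.camera_model('wrist');p,d=cams.snapshot('wrist')
        s=monitor.sense();q=s['tool_pos'];e=q[:2]-A;t=np.arctan2(e[1],e[0]);f=s['ft_force']
        L.append([np.degrees(t),np.hypot(*e),-f[0]*np.sin(t)+f[1]*np.cos(t),f[0]*np.cos(t)+f[1]*np.sin(t)])
    th,rr,pol=ticks(p[:,:,::-1].copy(),m)
    b=pol[(rr>56)&(rr<65)].min(0).astype(float);dark=b<np.median(b)-30
    k,l=cv2.connectedComponents(dark[None].astype(np.uint8))
    c=np.array([th[l[0]==i].mean() for i in range(1,k) if 4<(l[0]==i).sum()<32])
    c=c[(c>20)&(c<210)]
    ph=np.median(np.angle(np.exp(1j*np.radians(c*18)))/18*180/np.pi)
    L=np.array(L);print('t %.2f ang %.1f r %.1f Ftan(each)'%(monitor.sense()['time'],L[-1,0],L[-1,1]),L[:,2].round(1),'mean %.2f rad %.2f phase %.1f z %.1f'%(L[:,2].mean(),L[:,3].mean(),ph%20,monitor.sense()['tool_pos'][2]))
avg(int(sys.argv[1]) if len(sys.argv)>1 else 3)
E
python3 avg.py
```

```text
t 20.10 ang 20.8 r 54.6 Ftan(each) [-0.1  0.6  0.1] mean 0.23 rad -0.59 phase 11.5 z 177.5
```

Emit:
jog_arm(offset=[[1.0,2.8,0]], delta_rot=[[0,0,0]], jaw=[5])

```text
time: 20.2
tool_pos: [643.8, 12.1, 177.5]
tcp_rot: [179.7, 0.5, -0.2]
ft_force: [-1.9, 3.1, 0.8]
finger_gap: 12.4
```

```bash
python3 avg.py
```

```text
t 20.35 ang 17.3 r 54.6 Ftan(each) [-0.6 -0.2 -0. ] mean -0.28 rad -1.15 phase 7.9 z 177.5
```

Emit:
jog_arm(offset=[[0.8,2.9,0]], delta_rot=[[0,0,0]], jaw=[5])

```text
time: 20.45
tool_pos: [644.9, 8.3, 177.5]
tcp_rot: [179.7, 0.4, -0.2]
ft_force: [-1.8, 0.7, -0.9]
finger_gap: 12.5
```

```bash
python3 avg.py
```

```text
t 20.60 ang 13.5 r 54.6 Ftan(each) [ 0.6 -0.4 -0.3] mean -0.04 rad -0.72 phase 4.2 z 177.5
```

Emit:
jog_arm(offset=[[0.7,2.9,0]], delta_rot=[[0,0,0]], jaw=[5])

```text
time: 20.7
tool_pos: [645.7, 4.8, 177.5]
tcp_rot: [179.7, 0.4, -0.2]
ft_force: [-1.9, 1.1, 0.7]
finger_gap: 12.3
```

```bash
python3 avg.py
```

```text
t 20.85 ang 9.8 r 54.7 Ftan(each) [-1.1 -1.3 -1.9] mean -1.43 rad -1.18 phase 0.4 z 177.5
```

Emit:
jog_arm(offset=[[0.5,3.0,0]], delta_rot=[[0,0,0]], jaw=[5])

```text
time: 20.95
tool_pos: [646.3, 1.2, 177.5]
tcp_rot: [179.6, 0.4, -0.3]
ft_force: [-1.9, 0.3, 0.4]
finger_gap: 12.4
```

```bash
python3 avg.py
```

```text
t 21.10 ang 6.0 r 54.7 Ftan(each) [-1.3 -1.6 -2.5] mean -1.80 rad -1.38 phase 16.6 z 177.5
```

Emit:
jog_arm(offset=[[0.4,3.0,0]], delta_rot=[[0,0,0]], jaw=[5])

```text
time: 21.2
tool_pos: [646.6, -2.2, 177.5]
tcp_rot: [179.6, 0.4, -0.3]
ft_force: [-2.2, 0.7, -0.1]
finger_gap: 12.5
```

```bash
python3 avg.py
```

```text
t 21.35 ang 2.2 r 54.7 Ftan(each) [-1.4 -2.1 -3. ] mean -2.16 rad -2.11 phase 13.0 z 177.5
```

Emit:
jog_arm(offset=[[0.2,3.0,0]], delta_rot=[[0,0,0]], jaw=[5])

```text
time: 21.45
tool_pos: [646.7, -5.6, 177.4]
tcp_rot: [179.6, 0.4, -0.3]
ft_force: [-2.9, 5.5, 1.8]
finger_gap: 12.2
```

```bash
python3 avg.py
```

```text
t 21.60 ang -0.9 r 54.8 Ftan(each) [ 0.  -0.9 -0. ] mean -0.31 rad -2.29 phase 19.5 z 177.5
```

Emit:
jog_arm(offset=[[0.0,3.0,0]], delta_rot=[[0,0,0]], jaw=[5])

```text
time: 21.7
tool_pos: [646.7, -8.5, 177.5]
tcp_rot: [179.6, 0.4, -0.3]
ft_force: [-3.2, 2.6, 0.5]
finger_gap: 12.5
```

```bash
python3 avg.py
```

```text
t 21.85 ang -4.4 r 54.8 Ftan(each) [ 0.  -1.1 -0.9] mean -0.67 rad -2.81 phase 6.4 z 177.5
```

Emit:
jog_arm(offset=[[-0.6,3.0,0]], delta_rot=[[0,0,0]], jaw=[5])

```text
time: 21.95
tool_pos: [646.3, -12.1, 177.5]
tcp_rot: [179.5, 0.4, -0.3]
ft_force: [0.1, 1.2, -0.4]
finger_gap: 12.7
```

```bash
python3 avg.py
```

```text
t 22.10 ang -8.1 r 54.7 Ftan(each) [-0.3 -0.8 -0.6] mean -0.58 rad -0.29 phase 2.6 z 177.5
```

Emit:
jog_arm(offset=[[-0.8,3.0,0]], delta_rot=[[0,0,0]], jaw=[5])

```text
time: 22.2
tool_pos: [645.7, -15.8, 177.5]
tcp_rot: [179.5, 0.4, -0.3]
ft_force: [1.8, 1.9, -1.8]
finger_gap: 12.6
```

```bash
python3 avg.py
```

```text
t 22.35 ang -12.0 r 54.7 Ftan(each) [-0.8 -1.8 -0.8] mean -1.13 rad 1.15 phase 18.8 z 177.5
```

Emit:
jog_arm(offset=[[-0.9,2.9,0]], delta_rot=[[0,0,0]], jaw=[5])

```text
time: 22.45
tool_pos: [644.9, -19.3, 177.5]
tcp_rot: [179.5, 0.4, -0.4]
ft_force: [1.8, 0.9, -2.6]
finger_gap: 12.5
```

```bash
python3 avg.py
```

```text
t 22.60 ang -15.8 r 54.7 Ftan(each) [-2.7 -1.9 -2.2] mean -2.27 rad 1.61 phase 15.0 z 177.6
```

Emit:
jog_arm(offset=[[-0.9,2.9,0]], delta_rot=[[0,0,0]], jaw=[5])

```text
time: 22.7
tool_pos: [643.8, -22.9, 177.5]
tcp_rot: [179.4, 0.4, -0.4]
ft_force: [2.3, 0.6, -1.5]
finger_gap: 12.5
```

```bash
python3 avg.py
```

```text
t 22.85 ang -19.3 r 54.7 Ftan(each) [ 0.1 -0.7 -1.1] mean -0.60 rad 2.23 phase 11.6 z 177.5
```

Emit:
jog_arm(offset=[[-1.0,2.8,0]], delta_rot=[[0,0,0]], jaw=[5])

```text
time: 22.95
tool_pos: [642.9, -25.4, 177.6]
tcp_rot: [179.5, 0.3, -0.4]
ft_force: [3.1, 2.6, -2.7]
finger_gap: 12.2
```

```bash
python3 avg.py
```

```text
t 23.10 ang -22.6 r 54.8 Ftan(each) [-0.2  0.9  0.1] mean 0.25 rad 1.81 phase 8.2 z 177.5
```

Emit:
jog_arm(offset=[[-1.2,2.8,0]], delta_rot=[[0,0,0]], jaw=[5])

```text
time: 23.2
tool_pos: [641.5, -28.8, 177.6]
tcp_rot: [179.4, 0.4, -0.4]
ft_force: [3.0, 1.0, -3.0]
finger_gap: 12.0
```

```bash
python3 avg.py
```

```text
t 23.35 ang -26.3 r 54.8 Ftan(each) [-0.6 -1.5 -0.6] mean -0.89 rad 1.69 phase 4.4 z 177.5
```

Emit:
jog_arm(offset=[[-1.4,2.7,0]], delta_rot=[[0,0,0]], jaw=[5])

```text
time: 23.45
tool_pos: [639.8, -32.1, 177.6]
tcp_rot: [179.4, 0.4, -0.4]
ft_force: [2.9, -0.7, -2.8]
finger_gap: 12.6
```

```bash
python3 avg.py
```

```text
t 23.60 ang -30.2 r 54.8 Ftan(each) [-1.5 -1.6 -0.6] mean -1.20 rad 1.70 phase 0.7 z 177.5
```

Emit:
jog_arm(offset=[[-1.6,2.5,0]], delta_rot=[[0,0,0]], jaw=[5])

```text
time: 23.7
tool_pos: [638.0, -35.2, 177.6]
tcp_rot: [179.4, 0.4, -0.5]
ft_force: [3.0, -0.4, -2.9]
finger_gap: 12.5
```

```bash
python3 -c "
from h import *
st()"; python3 avg.py
```

```text
t 23.7 p [638.  -35.2 177.6] rot [179.4   0.4  -0.5] ang -33.0 r 54.8 Ftan_resist 1.27 Frad 2.77 Fz -2.86 gap 12.5
t 23.85 ang -33.8 r 54.9 Ftan(each) [-0.6 -1.4 -2.2] mean -1.41 rad 2.19 phase 16.9 z 177.6
```

Emit:
jog_arm(offset=[[-1.4,2.0,0]], delta_rot=[[0,0,0]], jaw=[5])

```text
time: 23.95
tool_pos: [636.3, -37.7, 177.6]
tcp_rot: [179.3, 0.4, -0.5]
ft_force: [2.9, -1.0, -3.4]
finger_gap: 12.4
```

```bash
python3 -c "
from h import *
st()"; python3 avg.py
```

```text
t 23.95 p [636.3 -37.7 177.6] rot [179.3   0.4  -0.5] ang -36.2 r 54.9 Ftan_resist 0.91 Frad 2.88 Fz -3.41 gap 12.4
t 24.10 ang -36.9 r 54.9 Ftan(each) [-2.1 -2.6 -2.3] mean -2.33 rad 2.69 phase 13.9 z 177.6
```

Emit:
jog_arm(offset=[[-1.3,1.6,0]], delta_rot=[[0,0,0]], jaw=[5])

```text
time: 24.2
tool_pos: [634.7, -39.8, 177.6]
tcp_rot: [179.3, 0.5, -0.5]
ft_force: [2.7, -1.3, -3.6]
finger_gap: 12.6
```

```bash
python3 -c "
from h import *
st()"; python3 avg.py
```

```text
t 24.2 p [634.7 -39.8 177.6] rot [179.3   0.5  -0.5] ang -38.9 r 54.9 Ftan_resist 0.64 Frad 2.9 Fz -3.62 gap 12.6
t 24.35 ang -39.3 r 54.9 Ftan(each) [-0.3 -0.9 -1.1] mean -0.78 rad 2.86 phase 11.5 z 177.6
```

Emit:
jog_arm(offset=[[-1.3,1.5,0]], delta_rot=[[0,0,0]], jaw=[5])

```text
time: 24.45
tool_pos: [633.6, -41.0, 177.6]
tcp_rot: [179.3, 0.4, -0.5]
ft_force: [5.5, 1.7, -4.8]
finger_gap: 12.2
```

```bash
python3 -c "
from h import *
st()"; python3 avg.py
```

```text
t 24.45 p [633.6 -41.  177.6] rot [179.3   0.4  -0.5] ang -40.7 r 54.8 Ftan_resist 4.86 Frad 3.07 Fz -4.85 gap 12.2
t 24.60 ang -41.3 r 54.9 Ftan(each) [1.1 0.8 0.2] mean 0.73 rad 3.13 phase 8.4 z 177.6
```

Clear pattern now: resistance jumps at about 20°, 0°, -20° and -40°, with assist just before each. So the clicks lie near 0.5° mod 20. The touch should then be the click at about -39.5°, and three open is about +20.5°. I'll confirm with two small steps past it.

Emit:
jog_arm(offset=[[-1.6,1.5,0]], delta_rot=[[0,0,0]], jaw=[5])

```text
time: 24.7
tool_pos: [632.1, -42.7, 177.6]
tcp_rot: [179.3, 0.4, -0.5]
ft_force: [6.2, -0.5, -5.1]
finger_gap: 12.6
```

```bash
python3 -c "
from h import *
st()"; python3 avg.py
```

```text
t 24.7 p [632.1 -42.7 177.6] rot [179.3   0.4  -0.5] ang -43.0 r 54.8 Ftan_resist 3.89 Frad 4.86 Fz -5.11 gap 12.6
t 24.85 ang -43.5 r 54.8 Ftan(each) [2.4 2.1 0.7] mean 1.72 rad 4.33 phase 7.3 z 177.6
```

Emit:
jog_arm(offset=[[-1.6,1.5,0]], delta_rot=[[0,0,0]], jaw=[5])

```text
time: 24.95
tool_pos: [630.7, -44.2, 177.6]
tcp_rot: [179.3, 0.4, -0.5]
ft_force: [6.7, 0.4, -5.7]
finger_gap: 12.4
```

```bash
python3 -c "
from h import *
st()"; python3 avg.py
```

```text
t 24.95 p [630.7 -44.2 177.6] rot [179.3   0.4  -0.5] ang -45.1 r 54.9 Ftan_resist 5.06 Frad 4.45 Fz -5.72 gap 12.4
t 25.10 ang -45.5 r 54.9 Ftan(each) [3.5 2.9 3.2] mean 3.21 rad 4.27 phase 5.4 z 177.6
```

Touch confirmed again: resistance grows steadily past about -41°, where free clicks would fall back. Now the final back-off, with readings on the last two clicks.

Emit:
jog_arm(offset=[[3.7,-3.2,0],[3.3,-3.6,0],[2.7,-4.0,0],[2.3,-4.2,0],[2.0,-4.3,0]], delta_rot=[[0,0,0],[0,0,0],[0,0,0],[0,0,0],[0,0,0]], jaw=[5,5,5,5,5])

```text
time: 25.6
tool_pos: [643.7, -23.8, 177.5]
tcp_rot: [179.3, 0.7, -0.5]
ft_force: [-3.8, 0.6, -0.3]
finger_gap: 12.5
```

```bash
python3 -c "
from h import *
st()"; python3 avg.py
```

```text
t 25.6 p [643.7 -23.8 177.5] rot [179.3   0.7  -0.5] ang -19.6 r 54.9 Ftan_resist -0.76 Frad -3.77 Fz -0.32 gap 12.5
t 25.75 ang -19.5 r 54.9 Ftan(each) [-0.9 -0.4  1.2] mean -0.02 rad -2.24 phase 11.8 z 177.5
```

Emit:
jog_arm(offset=[[1.0,-2.8,0]], delta_rot=[[0,0,0]], jaw=[5])

```text
time: 25.85
tool_pos: [644.5, -21.4, 177.5]
tcp_rot: [179.3, 0.7, -0.5]
ft_force: [-3.9, -2.5, 1.3]
finger_gap: 12.5
```

```bash
python3 -c "
from h import *
st()"; python3 avg.py
```

```text
t 25.85 p [644.5 -21.4 177.5] rot [179.3   0.7  -0.5] ang -17.0 r 54.9 Ftan_resist -3.51 Frad -2.96 Fz 1.33 gap 12.5
t 26.00 ang -16.1 r 54.8 Ftan(each) [-0.7  0.1 -0.4] mean -0.31 rad -2.26 phase 14.9 z 177.4
```

Emit:
jog_arm(offset=[[0.9,-2.8,0]], delta_rot=[[0,0,0]], jaw=[5])

```text
time: 26.1
tool_pos: [645.4, -18.1, 177.4]
tcp_rot: [179.3, 0.7, -0.5]
ft_force: [-4.3, -1.9, 1.2]
finger_gap: 12.3
```

```bash
python3 -c "
from h import *
st()"; python3 avg.py
```

```text
t 26.1 p [645.4 -18.1 177.4] rot [179.3   0.7  -0.5] ang -13.5 r 54.9 Ftan_resist -2.86 Frad -3.74 Fz 1.16 gap 12.3
t 26.25 ang -12.6 r 54.9 Ftan(each) [ 0.  -0.   0.1] mean 0.02 rad -4.08 phase 18.2 z 177.4
```

Emit:
jog_arm(offset=[[0.7,-2.9,0]], delta_rot=[[0,0,0]], jaw=[5])

```text
time: 26.35
tool_pos: [646.1, -14.7, 177.4]
tcp_rot: [179.3, 0.7, -0.5]
ft_force: [-5.4, -0.9, 1.4]
finger_gap: 12.6
```

```bash
python3 -c "
from h import *
st()"; python3 avg.py
```

```text
t 26.35 p [646.1 -14.7 177.4] rot [179.3   0.7  -0.5] ang -9.8 r 54.9 Ftan_resist -1.8 Frad -5.18 Fz 1.41 gap 12.6
t 26.50 ang -9.0 r 54.9 Ftan(each) [1.  0.7 0.5] mean 0.76 rad -4.97 phase 2.1 z 177.4
```

Emit:
jog_arm(offset=[[0.5,-2.9,0]], delta_rot=[[0,0,0]], jaw=[5])

```text
time: 26.6
tool_pos: [646.6, -11.3, 177.4]
tcp_rot: [179.4, 0.7, -0.5]
ft_force: [-4.8, -1.1, 1.4]
finger_gap: 12.1
```

```bash
python3 -c "
from h import *
st()"; python3 avg.py
```

```text
t 26.6 p [646.6 -11.3 177.4] rot [179.4   0.7  -0.5] ang -6.3 r 54.9 Ftan_resist -1.67 Frad -4.66 Fz 1.43 gap 12.1
t 26.75 ang -5.5 r 54.9 Ftan(each) [1.5 1.  1.3] mean 1.25 rad -5.68 phase 5.4 z 177.4
```

Emit:
jog_arm(offset=[[-0.2,-2.9,0]], delta_rot=[[0,0,0]], jaw=[5])

```text
time: 26.85
tool_pos: [646.7, -8.0, 177.5]
tcp_rot: [179.4, 0.7, -0.5]
ft_force: [-0.9, -0.4, 0.2]
finger_gap: 12.3
```

```bash
python3 -c "
from h import *
st()"; python3 avg.py
```

```text
t 26.85 p [646.7  -8.  177.5] rot [179.4   0.7  -0.5] ang -2.8 r 54.7 Ftan_resist -0.42 Frad -0.92 Fz 0.17 gap 12.3
t 27.00 ang -1.9 r 54.7 Ftan(each) [1.8 1.2 2.3] mean 1.74 rad -2.82 phase 8.9 z 177.5
```

Emit:
jog_arm(offset=[[-0.3,-2.9,0]], delta_rot=[[0,0,0]], jaw=[5])

```text
time: 27.1
tool_pos: [646.7, -4.6, 177.5]
tcp_rot: [179.4, 0.6, -0.4]
ft_force: [-2.2, -1.5, -0.4]
finger_gap: 12.2
```

```bash
python3 -c "
from h import *
st()"; python3 avg.py
```

```text
t 27.1 p [646.7  -4.6 177.5] rot [179.4   0.6  -0.4] ang 0.8 r 54.7 Ftan_resist -1.43 Frad -2.21 Fz -0.37 gap 12.2
t 27.25 ang 1.1 r 54.7 Ftan(each) [-1.  -1.3 -0.5] mean -0.93 rad -0.31 phase 12.0 z 177.5
```

Emit:
jog_arm(offset=[[-0.4,-2.9,0]], delta_rot=[[0,0,0]], jaw=[5])

```text
time: 27.35
tool_pos: [646.6, -2.3, 177.5]
tcp_rot: [179.4, 0.6, -0.5]
ft_force: [-0.7, -4.0, -1.1]
finger_gap: 12.5
```

```bash
python3 -c "
from h import *
st()"; python3 avg.py
```

```text
t 27.35 p [646.6  -2.3 177.5] rot [179.4   0.6  -0.5] ang 3.1 r 54.7 Ftan_resist -3.98 Frad -0.93 Fz -1.15 gap 12.5
t 27.50 ang 4.5 r 54.6 Ftan(each) [-0.1 -0.2 -0.1] mean -0.12 rad 0.30 phase 15.1 z 177.5
```

Emit:
jog_arm(offset=[[-0.5,-2.9,0]], delta_rot=[[0,0,0]], jaw=[5])

```text
time: 27.6
tool_pos: [646.2, 1.5, 177.5]
tcp_rot: [179.4, 0.6, -0.4]
ft_force: [0.9, -2.5, -1.2]
finger_gap: 12.6
```

```bash
python3 -c "
from h import *
st()"; python3 avg.py
```

```text
t 27.6 p [646.2   1.5 177.5] rot [179.4   0.6  -0.4] ang 7.2 r 54.6 Ftan_resist -2.54 Frad 0.55 Fz -1.18 gap 12.6
t 27.75 ang 8.1 r 54.6 Ftan(each) [ 1.   0.1 -0.8] mean 0.10 rad 1.17 phase 18.9 z 177.5
```

Emit:
jog_arm(offset=[[-0.7,-2.9,0]], delta_rot=[[0,0,0]], jaw=[5])

```text
time: 27.85
tool_pos: [645.6, 5.2, 177.5]
tcp_rot: [179.5, 0.6, -0.4]
ft_force: [1.9, -1.4, -0.5]
finger_gap: 12.6
```

```bash
python3 -c "
from h import *
st()"; python3 avg.py
```

```text
t 27.85 p [645.6   5.2 177.5] rot [179.5   0.6  -0.4] ang 11.0 r 54.6 Ftan_resist -1.7 Frad 1.64 Fz -0.53 gap 12.6
t 28.00 ang 11.9 r 54.6 Ftan(each) [-0.1  0.4  0.9] mean 0.41 rad 1.14 phase 2.9 z 177.5
```

The clicks are sharp and agree in both directions, at 0.3° mod 20: assist flips to resist between -1.9° and 1.1°. The target is 20.3°.

Emit:
jog_arm(offset=[[-0.8,-2.9,0],[-0.9,-2.8,0]], delta_rot=[[0,0,0],[0,0,0]], jaw=[5,5])

```text
time: 28.2
tool_pos: [643.9, 11.6, 177.5]
tcp_rot: [179.5, 0.6, -0.4]
ft_force: [0.6, 0.6, -1.2]
finger_gap: 12.5
```

```bash
python3 -c "
from h import *
st()"; python3 avg.py
```

```text
t 28.2 p [643.9  11.6 177.5] rot [179.5   0.6  -0.4] ang 18.0 r 54.5 Ftan_resist 0.39 Frad 0.76 Fz -1.16 gap 12.5
t 28.35 ang 18.6 r 54.5 Ftan(each) [0.8 0.9 2.4] mean 1.38 rad 0.89 phase 9.4 z 177.5
```

Assist of +1.4 N at 18.6°, so the click lies just ahead. One small step (1.5 mm), then release.

Emit:
jog_arm(offset=[[-0.5,-1.4,0]], delta_rot=[[0,0,0]], jaw=[5])

```text
time: 28.45
tool_pos: [643.2, 13.5, 177.5]
tcp_rot: [179.5, 0.6, -0.3]
ft_force: [1.2, -0.6, -1.0]
finger_gap: 12.0
```

```bash
python3 avg.py
```

```text
t 28.60 ang 20.5 r 54.5 Ftan(each) [-0.2  1.5  2. ] mean 1.12 rad 0.56 phase 11.5 z 177.5
```

Emit:
jog_arm(offset=[[0,0,0],[0,0,0],[0,0,0],[0,0,0],[0,0,0],[0,0,0],[0,0,0]], delta_rot=[[0,0,0],[0,0,0],[0,0,0],[0,0,0],[0,0,0],[0,0,0],[0,0,0]], jaw=[15,30,50,60,60,60,60])

```text
time: 29.3
tool_pos: [642.6, 12.8, 177.5]
tcp_rot: [179.5, 0.7, -0.4]
ft_force: [0.4, -1.0, 0.2]
finger_gap: 51.0
```

```bash
python3 avg.py
```

```text
t 29.45 ang 19.7 r 53.8 Ftan(each) [ 0.1  0.  -0.5] mean -0.15 rad -0.06 phase 11.5 z 177.4
```

Emit:
jog_arm(offset=[[0,0,-10],[0,0,-15],[0,0,-15],[0,0,-15],[0,0,-20],[0,25,-15],[0,40,0],[0,40,0],[0,40,0],[0,40,0],[0,0,0],[0,0,0],[0,0,0],[0,0,0],[0,0,0]], delta_rot=[[0,0,0],[0,0,0],[0,0,0],[0,0,0],[0,0,0],[0,0,0],[0,0,0],[0,0,0],[0,0,0],[0,0,0],[0,0,0],[0,0,0],[0,0,0],[0,0,0],[0,0,0]], jaw=[60,60,60,60,60,60,60,60,60,60,60,60,60,60,60])

```text
time: 30.95
tool_pos: [646.9, -175.0, 295.3]
tcp_rot: [179.3, -0.5, -0.1]
ft_force: [0.2, -0.2, -0.1]
finger_gap: 51.2
```

```bash
python3 -c "
from ticks import *
s=monitor.sense();print(s['time'],s['tool_pos'],s['ft_force'])
m=cams.camera_model('top');p,d=cams.snapshot('top');g=p[:,:,::-1].copy();cv2.imwrite('pics/top11.png',g);phase(g,m,'top11')
"
```

```text
30.95 [ 646.88304812 -175.0417156   295.2890859 ] [ 0.18428433 -0.23321472 -0.12312242]
top11 [ 30.9  50.9  70.8  91.  110.8 130.8 150.6 170.6 190.5 210.6 230.9 251.1
 271.6 291.2 311.4 331.6 351.5] mod20 [-9.1 -9.1 -9.2 -9.  -9.2 -9.3 -9.4 -9.4 -9.5 -9.4 -9.1 -8.9 -8.4 -8.8
 -8.6 -8.4 -8.5] med -9.13
```

View pics/top11.png

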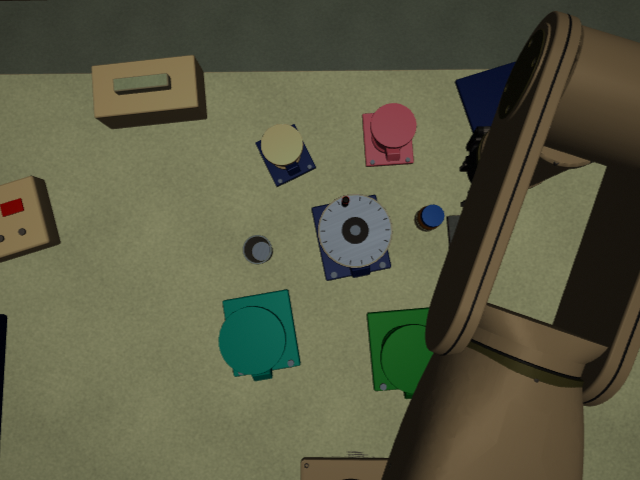

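```bash
python3 -c "
from bench import r,monitor
print(r.hand_in(),monitor.sense()['time'])"
```

```text
the job is handed in; nothing more can be done
the job is handed in; nothing more can be done
```

I turned the ring clockwise until the burrs touched, backed it off to what I measure as three clicks open, and let go. I handed in at about 31 s.

**Touch:** the resistance climbed about 1.3 N/mm. The highest reading was 7 N on the first touch and about 5 N on a second check, both well under 15 N. The clicks felt the same in both directions, spaced 20°, at about 0.3° (knob direction, modulo 20°). That puts the touch click at about -39.7° and three clicks open at about 20.3°.

**Last checks:** from above, the knob rests at about 20.6° by the ring's tick marks. The gripper was clear with no force on it. The beaker and jar looked unmoved. The arm hid most of the brush in that last view. I did not touch it, and it looked in place in an earlier view.

**What disagreed:**
- **Start position:** the knob started at about 90.6°, half-way between the clicks I felt, so the touch came 6.5 clicks from the start rather than a whole number.
- **Touch angle:** a straight-line fit of the touch force alone gave an onset at -42° to -43°, 2–3° past the click.
- **First release:** because of that fit I first let go at about 17.3°, and friction held the ring there. I re-gripped, nudged it, touched again and backed off a second time before the final release.

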